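Gauge the filter basket

TASK

Check the steel filter basket on the bench slide gauge: stand it upside down as it is, flat on the gauge's bed midway across between the jaws, let go, and slide the jaw shut by its thumb post until it carries the basket against the anvil and bears on it firmly but gently. Leave the jaw closed on the basket, then press the spring plunger on the gauge down to its stop to take the reading and let it spring back. Leave the other things on the counter as they stand.

Things in the scene. Friction and masses are not known exactly. Their poses are not given: they have to be found in the camera images.
- gauge: Slide gauge fixed to the counter: dark steel base 84 (x) by 330 (y) by 20 mm; origin at centre of underside, z up; its flat top is the bed. Jaws slide along y. The anvil (fixed steel block, 44 mm wide, 22 high, facing +y, at x = 0) is screw-set: its face is somewhere from y = -65 to -47 mm, not reported: feel for it. Behind it a bracket, 26 mm above the bed; plunger at y = -142 mm.
- jaw: Sliding jaw on the gauge's +y side, axes as the gauge's. Origin at bed height on its flat face (44 mm wide, 22 high), which looks to -y. It closes towards -y with 2 N drag and stays where left; open, the face is at gauge y = 85 mm; travel 95 mm. A reading needs 3 N or more on the basket, fingers off the basket; over 15 N dents it.
- jaw_post (a point): Centre of the top of the jaw's upright steel thumb post, 65 mm above the bed and 45 mm behind the jaw's face; the post is 12 mm thick in y, 22 mm wide in x and free-standing over its upper 43 mm.
- basket: Stainless filter basket, upside down, resting on its rim: rim flange 70 mm diameter and 4 mm thick at the bottom, above it a straight body 60 mm diameter up to 26 mm, with a pattern of fine holes on top. About 100 g. Origin at the centre of its underside (rim plane), z up.
- plunger (a joint): Travel of the spring plunger: 0 m up, 0.008 m down on its stop. 2.4 N starts it, about 5.6 N brings it to the stop; it springs back up.
- plunger_top (a point): Centre of the top of the plunger's round steel head, 30 mm diameter, 62 mm above the counter when up; pressed straight down.
- distributor: Bystander: coffee distribution tool, a stepped solid disc 64 mm diameter and 40 mm high (steel foot, red upper part) without flange; origin at the centre of its underside.
- jug: Bystander: squat copper milk jug 90 mm diameter, 75 mm high, handle at its +y; origin at the centre of its underside.
- glass0: Bystander: clear shot glass 50 mm diameter, 62 mm high; origin at the centre of its underside.
- glass1: Bystander: second clear shot glass, same size.
Things that resemble listed ones, but are neither listed nor needed, are in the scene too. Leave any pink or purple look-alike of the basket alone.

How it is judged:
On the way, in this order (a step that is already met when the one before it is completed fails the run):
1. The basket stands flat on the gauge's bed between the jaws, its centre within 14 mm of the gauge's centre line, and is let go (x of basket in the frame of gauge between -0.014 and 0.014 m and y of basket in the frame of gauge between -0.032 and 0.055 m and z of basket in the frame of gauge between 0.0175 and 0.0225 m and angle between the z axis of basket and the z axis of gauge, either way round below 0.05 rad and contact force between each of the arm, the fingers and basket below 0.05 N), for 0.2 s.
2. The jaw presses the basket with at least 3 N, with the robot off the basket (only the anvil can hold against that) (contact force between jaw and basket above 3 N and contact force between each of the arm, the fingers and basket below 0.05 N), for 0.2 s.
3. The plunger is pressed to its stop (7 mm or more of 8) while the jaw stays closed on the basket (gap under 1.5 mm) (value of joint plunger above 0.007 m and y of basket in the frame of jaw above -0.0365 m), for 0.1 s.
At the end, for the whole second after the job is handed in: The basket rests flat, upside down, on the bed within 14 mm of the gauge's centre line, where the jaw has carried it (against the anvil), the jaw's face within 1.5 mm of its rim; the plunger is back up (x of basket in the frame of gauge between -0.014 and 0.014 m and z of basket in the frame of gauge between 0.0175 and 0.0225 m and angle between the z axis of basket and the z axis of gauge, either way round below 0.05 rad and angle between basket's own z axis and vertical below 0.05 rad and y of basket in the frame of jaw above -0.0365 m and y of basket in the frame of gauge below -0.009 m and linear speed of basket below 0.01 m/s and value of joint plunger below 0.002 m); the robot touches nothing.
It fails at once if The basket is squeezed with more than 15 N by the jaw (contact force between jaw and basket above 15 N).
It fails at once if A bystander (distribution tool, jug, shot glasses) is moved more than 25 mm or tipped (distance of any of distributor, jug, glass0, glass1 from where it was at the start of the episode above 0.025 m or angle between any of distributor, jug, glass0, glass1's own z axis and vertical above 0.35 rad).
It also fails if it takes over 59 s, if anything falls off the work surface, if the arm or the gripper's body presses on something with over 40 N, if the wrist force passes 120 N, or if a joint passes its speed limit or range.

ROBOT

A 7-joint arm with a two-finger parallel gripper is mounted at the origin on the work surface. World frame = base frame: x ahead of the robot, y to its left, z up, the work surface at z = 0. Lengths are in m, angles in rad, forces in N, time in s.
With the tool pointing down it reaches from about 0.35 to 0.9 m from the base axis. Payload 19.9 kg.
Tool frame: the origin (TCP) lies at the very end of the fingers, on their centre line; the grasp point (between the pads) lies 19 mm behind it; z points along the fingers, y is the line along which they close (so a half turn about z gives the same grasp; the last joint's range is limited). The gripper opens to 85 mm and grips with 20 to 120 N. Pads are 22 mm wide; open, the fingers measure 114 mm over their backs; the gripper's body (76 mm by 85 mm) begins 54 mm behind the grasp point. The pads swing forward as they close: fully open they stand 13 mm farther back than shut.
Start: joints at [-1.26, 0.417, -0.01, 1.614, 0.005, 1.111, -0.053], TCP at [0.216, 0.586, 0.231] pointing down, gripper open.
Joint ranges: [-2.81, 2.81], [-0.39, 2.02], [-1.27, 1.25], [0.06, 2.57], [-1.19, 4.33], [0.19, 2], [-2.82, 2.82]. Speed limits (rad/s): [1.89, 1.89, 2.39, 2.39, 3.01, 3.01, 3.01].

INTERFACE

Orientations are given as a rotation vector (axis times angle).
In Python, from cell import get_state, grab_frame, sign_off gives the robot as it stands. The module is installed in compiled form; this text tells all that it offers.
- The arm moves only by the shell command python3 -m jog 'ROWS' [FORCE]. ROWS is JSON, a list of rows, each a list of 3 entries, a list of its own where there are three numbers: the shift along the tool's x, y, z in cm, then the turn about the tool's z in degrees, then the opening, from 0 (shut) to 1 (fully open). A call has 1 to 20 rows; each row is the pose to reach, as a shift and turn from the pose commanded when the call began, along the tool's axes at that moment; what a row does not reach only later rows make up. A row lasts 1/8 s, in which the tool goes at most 62.5 mm and 10.7 degrees, less where a joint would pass 70% of its speed; a pose out of reach is approached as far as the arm can. A call with a gripper value outside its range is refused whole. The fingers move at their own pace and stop on an object; FORCE is the grip in N (left out, the last holds). Time passes only in rows, so rows that repeat a pose let the fingers close. It gives the time, the measured TCP pose, the force, the opening and the grip force at its end, in the units of the state.
- get_state(): the state, without advancing time (a new reading comes with each control period).
- grab_frame(name): name is "side" or "top"; returns a dict with "img" (420x560x3 uint8, blue, green, red), "intrinsics" (3x3 intrinsics, pixels), "origin" and "orientation" of the camera in the world. Camera axes: x right, y up, looking along -z (the intrinsics and any distortion apply to the point x, -y, -z); pixel columns grow to the right and rows downward; lengths in m; the calibration is good to about 2 mm. A picture is of the moment at which its call begins. There is no depth.
- sign_off(): hands the job in; it is judged then, once.
The state is a dict: "t": time; "qpos": joint angles; "joint_vel": joint speeds; "effort": joint torques, N m; "eef_pos": TCP position; "orientation": TCP orientation; "wrist_force": force on the tool from outside, world axes, zero at the start; "wrist_torque": the same for the moment, N m; "width": finger opening in m; "finger_force": force on a finger pad.
Only numpy, scipy, OpenCV 4.12 (cv2) and the standard library are available. Lean on these libraries where they do the work, as an engineer would, in place of code of your own. Each camera call takes 0.05 s, during which the arm holds its last target. There are 200 camera calls.

## Working session

There is one attempt and no reset: what is moved stays moved. The work goes in short steps, Python scripts to look and compute and a shell command to move; the robot and the scene stay as the last step left them, time stands still between calls to the robot, and variables do not carry over. Pictures are saved under pics/ and viewed, at most 14 in all, crops included, and the job is handed in when it is done.

```bash
mkdir -p pics
python3 - <<'E'
from cell import *
import cv2
s=get_state();print({k:(v if isinstance(v,(int,float)) else [round(float(x),3) for x in v]) for k,v in s.items()})
for n in("top","side"):
    f=grab_frame(n);cv2.imwrite(f"pics/{n}0.png",f["img"]);print(n,f["intrinsics"],f["origin"],f["orientation"],f.keys())
E
```

```text
{'t': 0.0, 'qpos': [-1.259, 0.418, -0.01, 1.614, 0.005, 1.111, -0.053], 'joint_vel': [-0.001, -0.001, 0.0, -0.001, 0.0, 0.0, 0.002], 'effort': [-0.002, -86.443, 0.678, -43.488, 0.019, 0.007, -0.0], 'eef_pos': [0.216, 0.586, 0.231], 'orientation': [-0.551, -3.093, 0.002], 'wrist_force': [0.269, -0.268, -0.931], 'wrist_torque': [0.004, -0.04, 0.001], 'finger_force': 0.0, 'width': 0.08527740965768157}
top [[545.29044603   0.         275.7386359 ]
 [  0.         545.29044603 212.36759087]
 [  0.           0.           1.        ]] [0.34529605 0.0293079  1.29153013] [ 0.13190261 -0.12075394 -1.58350729] dict_keys(['img', 'intrinsics', 'origin', 'orientation'])
side [[448.2413008    0.         283.09418701]
 [  0.         448.2413008  202.14149965]
 [  0.           0.           1.        ]] [ 0.3902686  -0.69843794  0.84969927] [ 0.77971684 -0.06088432 -0.17878054] dict_keys(['img', 'intrinsics', 'origin', 'orientation'])
```

View pics/top0.png

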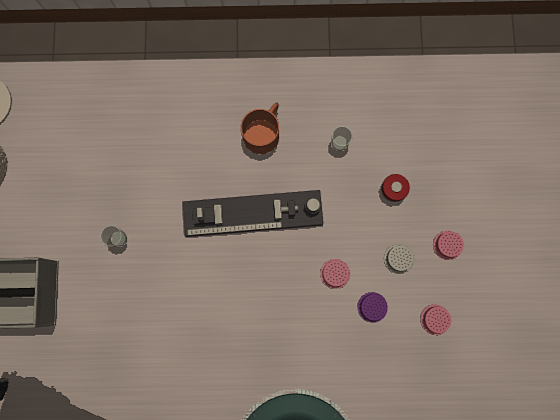

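View pics/side0.png

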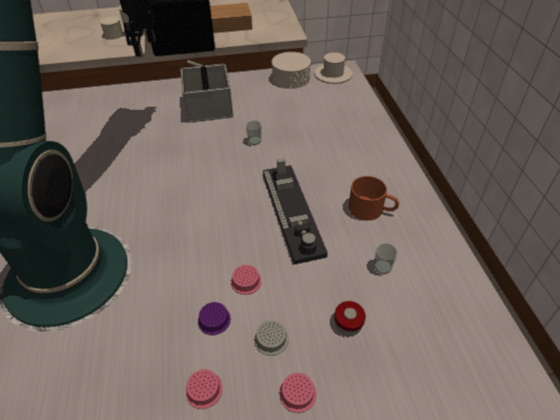

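The top view has the steel basket at (400,258), with pink and purple look-alikes around it. The gauge runs from (184,218) to (322,208), with the jaw at (218,214), the post at (199,215), the anvil at (278,209) and the plunger at (313,206). The side view has the basket at (271,337). Next I'll measure these.

```bash
cat > h.py <<'E'
import numpy as np,cv2
from scipy.spatial.transform import Rotation as R
from cell import *
def ray(f,uv,z):
    K=np.array(f["intrinsics"]);d=np.linalg.inv(K)@[uv[0],uv[1],1];d=R.from_rotvec(f["orientation"]).apply([d[0],-d[1],-d[2]])
    o=np.array(f["origin"]);return o+d*(z-o[2])/d[2]
def proj(f,p):
    c=R.from_rotvec(f["orientation"]).inv().apply(np.array(p)-f["origin"]);K=np.array(f["intrinsics"])
    return K[0,0]*c[0]/-c[2]+K[0,2],K[1,1]*-c[1]/-c[2]+K[1,2]
def tri(f,a,g,b):
    o=[np.array(k["origin"]) for k in(f,g)];d=[ray(k,p,0)-np.array(k["origin"]) for k,p in((f,a),(g,b))]
    st=np.linalg.lstsq(np.c_[d[0],-d[1]],o[1]-o[0],rcond=None)[0]
    P,Q=o[0]+st[0]*d[0],o[1]+st[1]*d[1];return (P+Q)/2,np.linalg.norm(P-Q)
def tool(dw,rv):  # world shift (m) -> tool axes cm
    return R.from_rotvec(rv).inv().apply(dw)*100
E
python3 - <<'E'
from h import *
np.set_printoptions(precision=4,suppress=True)
f=grab_frame("top");g=grab_frame("side")
im=f["img"];gray=cv2.cvtColor(im,cv2.COLOR_BGR2GRAY)
m=(gray<75).astype(np.uint8);m[:170]=0;m[250:]=0;m[:,:165]=0;m[:,340:]=0
m=cv2.morphologyEx(m,cv2.MORPH_CLOSE,np.ones((9,9)))
c=max(cv2.findContours(m,0,2)[0],key=cv2.contourArea);b=cv2.boxPoints(cv2.minAreaRect(c))
P=np.array([ray(f,p,.02) for p in b]);print("box",b,P,P.mean(0))
print([np.linalg.norm(P[i]-P[i-1]) for i in range(4)])
a=cv2.resize(im[160:345,170:470],None,fx=2.6,fy=2.6,interpolation=cv2.INTER_CUBIC)
gi=cv2.resize(g["img"][140:370,180:400],None,fx=2.6,fy=2.6,interpolation=cv2.INTER_CUBIC)
cv2.imwrite("pics/tc.png",a);cv2.imwrite("pics/sc.png",gi)
E
```

```text
box [[181.2991 200.9144]
 [320.0886 189.5846]
 [323.1304 226.8465]
 [184.3409 238.1763]] [[ 0.5826  0.2604  0.02  ]
 [ 0.6043 -0.0696  0.02  ]
 [ 0.5149 -0.0741  0.02  ]
 [ 0.4935  0.2522  0.02  ]] [0.5488 0.0922 0.02  ]
[np.float64(0.08945035523599021), np.float64(0.3306933203576758), np.float64(0.08953582890536751), np.float64(0.32704162188180746)]
```

View pics/tc.png

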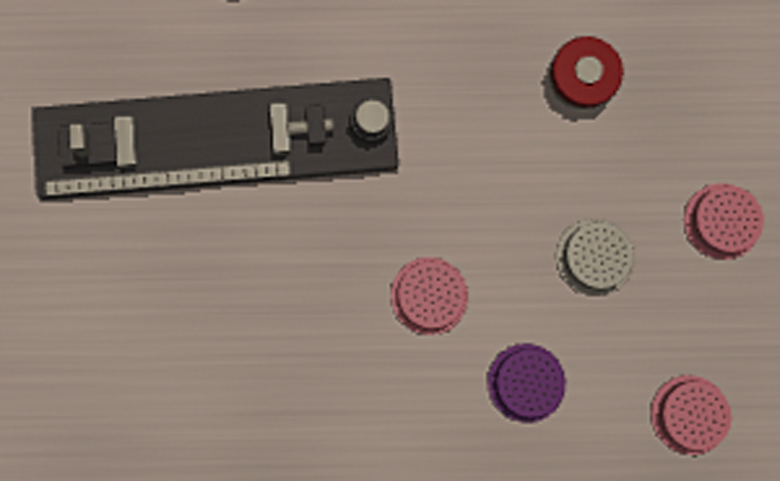

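View pics/sc.png

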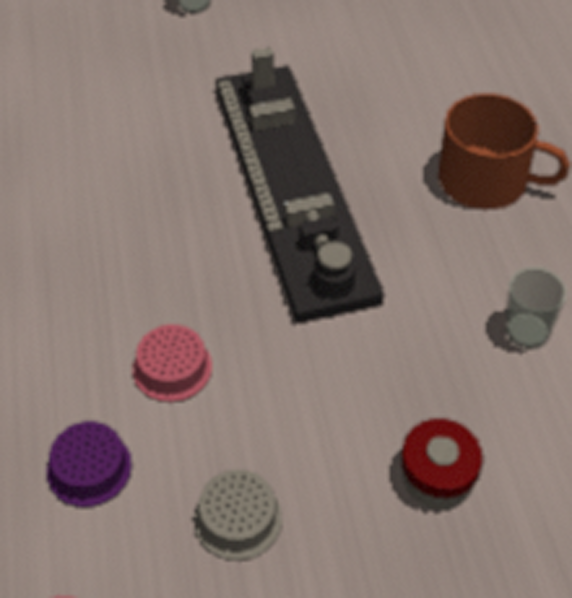

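The crops show the basket's top disc at (599,255) in the top crop and (238,506) in the side crop. The plunger head is at (372,117) and (333,256), and the post top at (76,137) and (262,53). The jaw top is at (124,141) and the anvil top at (280,128). I'll triangulate these and project the result back as a check.

Run:
```python
from h import *
np.set_printoptions(precision=4,suppress=True)
f=grab_frame("top");g=grab_frame("side")
T=lambda u,v:(u/2.6+170-.3,v/2.6+160-.3); S=lambda u,v:(u/2.6+180-.3,v/2.6+140-.3)
for n,a,b,z in [("basket",(599,255),(238,506),.026),("plunger",(372,117),(333,256),.062),("post",(76,137),(262,53),.085),("jawtop",(124,141),(272,107),.042),("anviltop",(280,128),(309,204),.042)]:
    print(n,"tri",*tri(f,T(*a),g,S(*b)),"top",ray(f,T(*a),z)[:2],"side",ray(g,S(*b),z)[:2])
for n,a in [("TL",(33,107)),("TR",(389,79)),("BR",(397,171)),("BL",(41,199))]: print(n,ray(f,T(*a),.02)[:2])
for n,a in [("FL",(292,322)),("FR",(383,300)),("bl",(217,82)),("br",(289,68))]: print("side",n,ray(g,S(*a),.02)[:2])
# basket body-top circle by mask in each view
for n,F,(x0,x1,y0,y1) in (("top",f,(380,418,238,280)),("side",g,(250,295,315,360))):
    hsv=cv2.cvtColor(F["img"],cv2.COLOR_BGR2HSV)[y0:y1,x0:x1]
    print(n,hsv[20,::3].tolist())
```

```text
basket tri [ 0.4393 -0.2514  0.0176] 0.0002266559839414315 top [ 0.4388 -0.2495] side [ 0.4387 -0.2559]
plunger tri [ 0.5608 -0.0489  0.0555] 0.0022065303398261264 top [ 0.5608 -0.0486] side [ 0.5583 -0.0543]
post tri [0.5436 0.2094 0.0804] 0.0014752606540513308 top [0.5436 0.2087] side [0.542  0.2039]
jawtop tri [0.5465 0.1726 0.0379] 0.0009870184963895743 top [0.5463 0.1721] side [0.5452 0.1681]
anviltop tri [0.5559 0.0326 0.0377] 0.001072476979850026 top [0.5557 0.0326] side [0.5545 0.0287]
TL [0.5827 0.2578]
TR [ 0.6031 -0.0677]
BR [ 0.5182 -0.0725]
BL [0.4981 0.2496]
side FL [ 0.515  -0.0871]
side FR [ 0.5998 -0.0788]
side bl [0.4987 0.2424]
side br [0.5792 0.2498]
top [[12, 46, 149], [11, 49, 126], [18, 40, 83], [20, 44, 157], [19, 42, 152], [19, 45, 143], [20, 43, 153], [21, 44, 109], [18, 45, 146], [18, 44, 151], [18, 44, 70], [18, 46, 138], [12, 46, 149]]
side [[10, 39, 150], [9, 41, 150], [19, 38, 94], [20, 38, 121], [18, 38, 122], [19, 38, 127], [19, 35, 116], [19, 38, 127], [19, 39, 111], [19, 37, 117], [17, 38, 129], [21, 39, 130], [19, 41, 107], [10, 40, 148], [10, 40, 152]]
```

Run:
```python
from h import *
s=get_state();p=np.array(s["eef_pos"]);rv=s["orientation"]
M=R.from_rotvec(rv).as_matrix();print(M.round(3))
for w in([.42,.15,.24],[.4388,-.2505,.15]): print(tool(np.array(w)-p,rv).round(2))
ty=M[:,1];a=np.degrees(np.arctan2(ty[1],ty[0]));print("turn for 3.7deg:",a-3.7)
```

```text
[[-0.938  0.346 -0.   ]
 [ 0.346  0.938 -0.   ]
 [-0.    -0.    -1.   ]]
[-34.23 -33.9   -0.88]
[-49.83 -70.83   8.14]
turn for 3.7deg: 66.08538467897833
```

```bash
python3 -m jog '[[[-34.2,-33.9,-0.9],30,1],[[-34.2,-33.9,-0.9],60,1],[[-34.2,-33.9,-0.9],66,1],[[-34.2,-33.9,-0.9],66,1],[[-34.2,-33.9,-0.9],66,1],[[-34.2,-33.9,-0.9],66,1],[[-34.2,-33.9,-0.9],66,1],[[-34.2,-33.9,-0.9],66,1],[[-49.8,-70.8,8.1],66,1],[[-49.8,-70.8,8.1],66,1],[[-49.8,-70.8,8.1],66,1],[[-49.8,-70.8,8.1],66,1],[[-49.8,-70.8,8.1],66,1],[[-49.8,-70.8,8.1],66,1],[[-49.8,-70.8,8.1],66,1],[[-49.8,-70.8,8.1],66,1],[[-49.8,-70.8,8.1],66,1],[[-49.8,-70.8,8.1],66,1]]' 30
python3 - <<'E'
from h import *
s=get_state();p=np.array(s["eef_pos"]);rv=s["orientation"]
print(s["t"],p,R.from_rotvec(rv).as_matrix().round(4).tolist(),np.round(s["qpos"],2))
f=grab_frame("top");g=grab_frame("side")
im=np.vstack([cv2.resize(f["img"][190:310,330:470],(560,480))[:300],cv2.resize(g["img"][230:380,200:340],None,fx=2,fy=2).repeat(2,1)[:300]]) 
cv2.imwrite("pics/m1.png",np.hstack([cv2.resize(f["img"][180:320,320:480],(400,350)),cv2.resize(g["img"][230:370,190:350],(400,350))]))
print(proj(f,p),proj(g,p))
E
```

```text
t: 2.55
eef_pos: [0.439, -0.2488, 0.1506]
orientation: [2.145, 2.295, 0.001]
wrist_force: [0.1, 0.8, -0.6]
width: 0.0854
finger_force: 0.0
2.55 [ 0.43901941 -0.24884181  0.15056001] [[-0.0677, 0.9977, 0.0005], [0.9977, 0.0677, 0.0004], [0.0004, 0.0006, -1.0]] [-0.13  0.37  0.71  2.   -0.31  0.87  0.81]
(np.float64(412.66284051410526), np.float64(253.07377266320998)) (np.float64(268.67758224509623), np.float64(296.88357297017905))
```

View pics/m1.png

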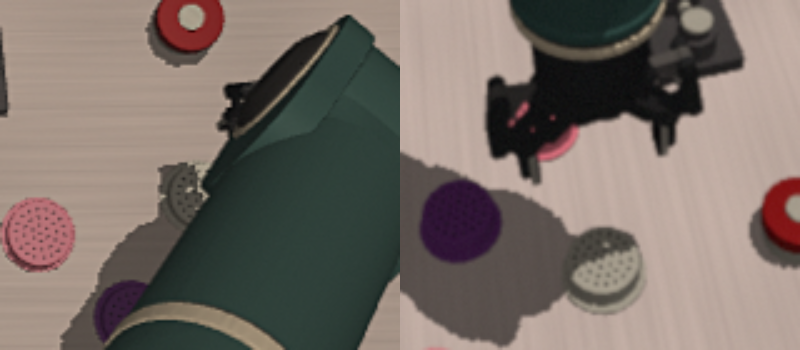

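The side crop shows the open fingertips at side pixels (242,300) and (296,289), straddling the basket's x. This matches the projected TCP to about 2 px. Clear to descend.

```bash
python3 -m jog '[[[-0.2,0,6],0,1],[[-0.2,0,10],0,1],[[-0.2,0,12],0,1],[[-0.2,0,13.5],0,1],[[-0.2,0,14.4],0,1],[[-0.2,0,14.4],0,1],[[-0.2,0,14.4],0,1]]' 30
python3 -m jog '[[[0,0,0],0,0.65],[[0,0,0],0,0.5],[[0,0,0],0,0.5],[[0,0,0],0,0.5],[[0,0,0],0,0.5],[[0,0,0],0,0.5],[[0,0,0],0,0.5],[[0,0,0],0,0.5]]' 30
```

```text
t: 3.52
eef_pos: [0.4392, -0.2521, 0.007]
orientation: [2.146, 2.293, 0.001]
wrist_force: [-0.2, 0.5, -0.0]
width: 0.0852
finger_force: 0.0
t: 4.53
eef_pos: [0.4391, -0.2521, 0.0069]
orientation: [2.146, 2.293, 0.001]
wrist_force: [-1.1, 0.7, 9.6]
width: 0.059
finger_force: 30.0
```

```bash
python3 -m jog '[[[0,0,-2],0,0.5],[[0,0,-6],0,0.5],[[0,0,-10],0,0.5],[[0,0,-12],0,0.5],[[0,0,-12],0,0.5]]' 30
python3 - <<'E'
from h import *
s=get_state();p=np.array(s["eef_pos"]);rv=s["orientation"]
print(s["width"],s["wrist_force"])
for w in([.5498,.1005,p[2]],): print(tool(np.array(w)-p,rv).round(2))
E
```

```text
t: 5.15
eef_pos: [0.4395, -0.2521, 0.1276]
orientation: [2.145, 2.292, 0.002]
wrist_force: [0.6, -0.3, -1.7]
width: 0.0588
finger_force: 33.3
0.05880179700390501 [ 0.55064449 -0.28577531 -1.67647115]
[3.445e+01 1.335e+01 1.000e-02]
```

```bash
python3 -m jog '[[[5,2,0],0,0.5],[[10.5,4,0],0,0.5],[[16,6.2,0],0,0.5],[[21.5,8.3,0],0,0.5],[[27,10.5,0],0,0.5],[[31.5,12.2,0],0,0.5],[[34.4,13.4,0],0,0.5],[[34.4,13.4,3],0,0.5],[[34.4,13.4,6],0,0.5],[[34.4,13.4,7],0,0.5],[[34.4,13.4,7],0,0.5],[[34.4,13.4,7],0,0.5]]' 30
python3 - <<'E'
from h import *
s=get_state();p=np.array(s["eef_pos"]);rv=s["orientation"];print(p,R.from_rotvec(rv).as_matrix().round(3).tolist())
f=grab_frame("top");g=grab_frame("side")
cv2.imwrite("pics/m2.png",np.hstack([cv2.resize(f["img"][170:270,170:330],(400,250)),cv2.resize(g["img"][140:270,230:350],(369,400))[:250+0] if 0 else cv2.resize(g["img"][145:265,220:350],(400,369))[:250]]))
cv2.imwrite("pics/m2s.png",cv2.resize(g["img"][130:280,220:360],None,fx=4,fy=4,interpolation=cv2.INTER_CUBIC))
E
```

```text
t: 6.65
eef_pos: [0.5503, 0.1001, 0.0572]
orientation: [2.147, 2.293, 0.002]
wrist_force: [-0.2, 0.2, -0.1]
width: 0.0589
finger_force: 33.3
[0.55028195 0.10005851 0.05715186] [[-0.066, 0.998, 0.001], [0.998, 0.066, 0.0], [0.0, 0.001, -1.0]]
```

View pics/m2s.png

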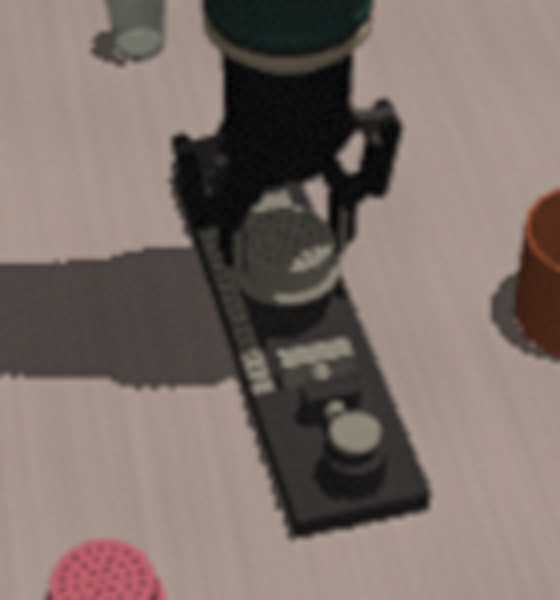

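The basket hangs level above the bed between the jaws, with its rim centred near crop (290,265) and clear of the anvil at (318,352). Next I lower it.

```bash
python3 -m jog '[[[0,0,1.5],0,0.5],[[0,0,2.5],0,0.5],[[0,0,2.8],0,0.5],[[0,0,2.9],0,0.5],[[0,0,3.0],0,0.5],[[0,0,3.0],0,0.5]]' 30
```

```text
t: 7.5
eef_pos: [0.5497, 0.1, 0.027]
orientation: [-2.147, -2.293, -0.0]
wrist_force: [-7.2, -0.8, 12.4]
width: 0.0589
finger_force: 34.5
```

```bash
python3 -m jog '[[[0,0,-0.05],0,0.8],[[0,0,-0.05],0,1],[[0,0,-0.05],0,1],[[0,0,-0.05],0,1],[[0,0,-0.05],0,1],[[0,0,-3],0,1],[[0,0,-7],0,1],[[0,0,-12],0,1],[[0,0,-12],0,1]]' 30
python3 - <<'E'
from h import *
np.set_printoptions(precision=4,suppress=True)
s=get_state();p=np.array(s["eef_pos"]);rv=s["orientation"];print(p)
g=grab_frame("side");f=grab_frame("top")
cv2.imwrite("pics/m3.png",np.hstack([cv2.resize(g["img"][130:280,230:340],(396,540),interpolation=cv2.INTER_CUBIC),cv2.resize(f["img"][170:260,170:335],(400,218)).repeat(1,0) if 0 else cv2.copyMakeBorder(cv2.resize(f["img"][170:260,170:335],(400,218)),0,322,0,0,0)]))
E
```

```text
t: 8.62
eef_pos: [0.5515, 0.1004, 0.1496]
orientation: [2.145, 2.292, 0.008]
wrist_force: [0.3, 0.2, -1.4]
width: 0.0856
finger_force: 0.0
[0.5515 0.1004 0.1496]
```

View pics/m3.png

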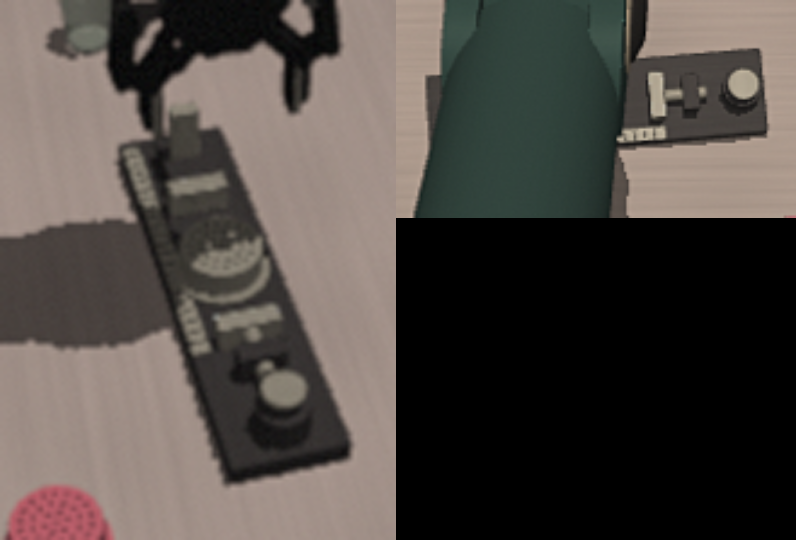

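The basket stands flat, with its top near crop (219,250), between the jaw at (198,180) and the anvil at (250,314). It sits about 3 mm off the centre line. Next I shut the fingers and go behind the post.

```bash
python3 - <<'E'
from h import *
s=get_state();p=np.array(s["eef_pos"]);rv=s["orientation"]
for w in([.5417,.240,.062],): print(tool(np.array(w)-p,rv).round(2))
E
python3 -m jog '[[[7,-0.1,0],0,0.5],[[14,-0.1,0],0,0],[[14,-0.1,0],0,0],[[14,-0.1,0],0,0],[[14,-0.1,0],0,0],[[14,-0.1,0],0,0],[[14,-0.1,0],0,0]]' 30
python3 - <<'E'
from h import *
s=get_state();p=np.array(s["eef_pos"]);rv=s["orientation"];print(p,R.from_rotvec(rv).as_matrix().round(3).tolist())
for w in([.5417,.240,.062],): print(tool(np.array(w)-p,rv).round(2))
g=grab_frame("side");print(proj(g,p),proj(g,[p[0],p[1],.085]),proj(g,[.5436,.2087,.085]))
cv2.imwrite("pics/m4.png",cv2.resize(g["img"][80:230,220:360],None,fx=4,fy=4,interpolation=cv2.INTER_CUBIC))
E
```

```text
[13.98  0.12  8.46]
t: 9.6
eef_pos: [0.5397, 0.2389, 0.1464]
orientation: [2.148, 2.292, 0.0]
wrist_force: [-0.2, -0.1, 0.5]
width: -0.0001
finger_force: 0.0
[0.53974181 0.23890025 0.1463776 ] [[-0.065, 0.998, 0.0], [0.998, 0.065, -0.0], [-0.0, 0.0, -1.0]]
[0.1  0.2  8.44]
(np.float64(276.8634786678192), np.float64(133.54122820248574)) (np.float64(277.3484693120045), np.float64(151.99799381793173)) (np.float64(280.7544526073753), np.float64(158.85741104490626))
```

View pics/m4.png

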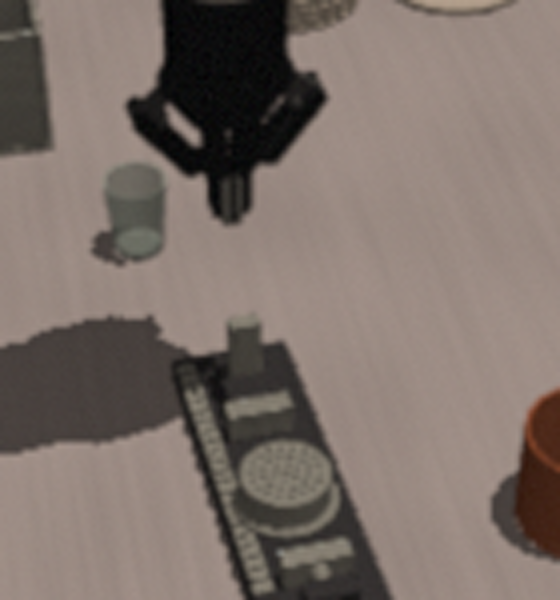

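The fingertips appear at crop (232,218), matching the projected TCP to 1 px. The post top is at (244,321), where I expected it, and the basket is on the jaw–anvil line. Descending behind the post.

```bash
python3 -m jog '[[[0.2,0.15,4],0,0],[[0.2,0.15,7],0,0],[[0.2,0.15,8.4],0,0],[[0.2,0.15,8.4],0,0],[[0.2,0.15,8.4],0,0]]'
python3 -m jog '[[[-0.6,0,0],0,0],[[-1.2,0,0],0,0],[[-1.8,0,0],0,0],[[-2.2,0,0],0,0],[[-2.2,0,0],0,0]]'
```

```text
t: 10.28
eef_pos: [0.5415, 0.242, 0.0634]
orientation: [2.147, 2.293, 0.002]
wrist_force: [0.3, 0.3, 0.6]
width: -0.0004
finger_force: 0.0
t: 10.9
eef_pos: [0.5424, 0.2195, 0.0623]
orientation: [2.147, 2.293, -0.0]
wrist_force: [0.7, 0.6, 1.0]
width: 0.0001
finger_force: 0.0
```

```bash
python3 -m jog '[[[-0.3,0,0],0,0],[[-0.6,0,0],0,0],[[-0.9,0,0],0,0]]'
python3 -m jog '[[[-0.3,0,0],0,0],[[-0.6,0,0],0,0],[[-0.9,0,0],0,0]]'
python3 -m jog '[[[-0.3,0,0],0,0],[[-0.6,0,0],0,0],[[-0.9,0,0],0,0]]'
```

```text
t: 11.28
eef_pos: [0.5429, 0.2108, 0.0623]
orientation: [2.147, 2.294, -0.0]
wrist_force: [-0.5, 1.8, 0.7]
width: 0.0002
finger_force: 1.1
t: 11.65
eef_pos: [0.5436, 0.2017, 0.0623]
orientation: [2.147, 2.294, -0.0]
wrist_force: [1.4, 2.3, -0.6]
width: 0.0004
finger_force: 1.1
t: 12.02
eef_pos: [0.5442, 0.1928, 0.0623]
orientation: [2.147, 2.294, 0.0]
wrist_force: [1.7, 2.0, -1.4]
width: -0.0003
finger_force: 1.3
```

```bash
python3 -m jog '[[[-0.3,0,0],0,0],[[-0.6,0,0],0,0],[[-0.9,0,0],0,0]]'
python3 -m jog '[[[-0.2,0,0],0,0],[[-0.4,0,0],0,0],[[-0.6,0,0],0,0]]'
python3 - <<'E'
from h import *
g=grab_frame("side")
cv2.imwrite("pics/m5.png",cv2.resize(g["img"][130:280,220:360],None,fx=4,fy=4,interpolation=cv2.INTER_CUBIC))
E
```

```text
t: 12.4
eef_pos: [0.5447, 0.1838, 0.0623]
orientation: [2.147, 2.294, -0.0]
wrist_force: [1.5, 2.4, -1.4]
width: 0.0
finger_force: 1.3
t: 12.78
eef_pos: [0.5452, 0.1779, 0.0623]
orientation: [2.147, 2.294, -0.0]
wrist_force: [1.9, 3.6, -0.4]
width: 0.0002
finger_force: 1.3
```

View pics/m5.png

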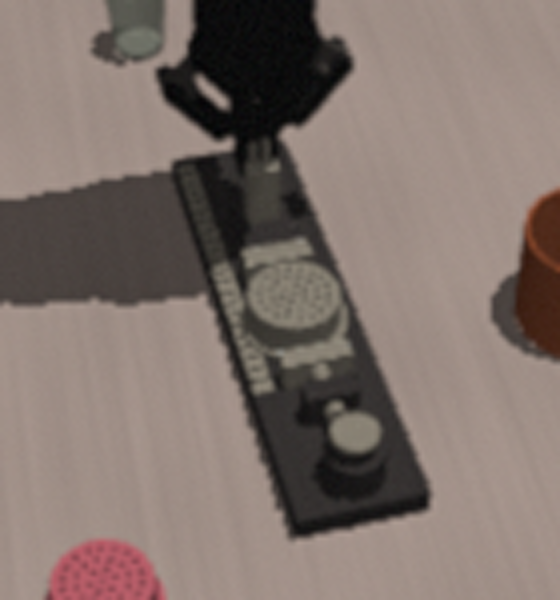

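The jaw top at (278,250) now touches the basket at (295,295), whose rim is almost at the anvil top (318,350). From here I creep in half-millimetre steps.

```bash
for i in 1; do python3 -m jog '[[[-0.05,0,0],0,0],[[-0.1,0,0],0,0],[[-0.1,0,0],0,0]]'; done
python3 -m jog '[[[-0.05,0,0],0,0],[[-0.1,0,0],0,0],[[-0.1,0,0],0,0]]'
```

```text
t: 13.2
eef_pos: [0.5452, 0.177, 0.0623]
orientation: [2.147, 2.294, -0.0]
wrist_force: [1.7, 2.3, 0.2]
width: -0.0001
finger_force: 1.0
t: 13.58
eef_pos: [0.5453, 0.1759, 0.0623]
orientation: [2.147, 2.293, -0.0]
wrist_force: [1.8, 2.2, -0.1]
width: 0.0003
finger_force: 1.0
```

```bash
python3 -m jog '[[[-0.05,0,0],0,0],[[-0.1,0,0],0,0],[[-0.1,0,0],0,0]]' | grep -E "eef|wrist"
python3 -m jog '[[[-0.05,0,0],0,0],[[-0.1,0,0],0,0],[[-0.1,0,0],0,0]]' | grep -E "eef|wrist"
```

```text
eef_pos: [0.5453, 0.1749, 0.0623]
wrist_force: [0.9, 1.8, 0.5]
eef_pos: [0.5454, 0.1739, 0.0623]
wrist_force: [1.5, 2.6, 0.9]
```

```bash
python3 -m jog '[[[-0.05,0,0],0,0],[[-0.1,0,0],0,0],[[-0.1,0,0],0,0]]' | grep -E "eef|wrist"
```

```text
eef_pos: [0.5455, 0.1729, 0.0623]
wrist_force: [1.5, 2.3, 0.8]
```

```bash
python3 -m jog '[[[-0.05,0,0],0,0],[[-0.05,0,0],0,0]]' | grep -E "eef|wrist"
python3 -m jog '[[[-0.05,0,0],0,0],[[-0.05,0,0],0,0]]' | grep -E "eef|wrist"
```

```text
eef_pos: [0.5455, 0.1724, 0.0623]
wrist_force: [0.7, 2.5, 0.5]
eef_pos: [0.5455, 0.172, 0.0623]
wrist_force: [0.8, 2.1, 1.4]
```

```bash
python3 -m jog '[[[-0.05,0,0],0,0],[[-0.05,0,0],0,0]]' | grep -E "eef|wrist"
python3 -m jog '[[[-0.05,0,0],0,0],[[-0.05,0,0],0,0]]' | grep -E "eef|wrist"
```

```text
eef_pos: [0.5455, 0.1715, 0.0623]
wrist_force: [1.2, 1.6, 0.9]
eef_pos: [0.5456, 0.1709, 0.0623]
wrist_force: [1.7, 2.2, 1.4]
```

```bash
python3 -m jog '[[[-0.05,0,0],0,0],[[-0.05,0,0],0,0]]' | grep -E "eef|wrist"
python3 -m jog '[[[-0.05,0,0],0,0],[[-0.05,0,0],0,0]]' | grep -E "eef|wrist"
```

```text
eef_pos: [0.5456, 0.1708, 0.0623]
wrist_force: [-0.1, 4.5, 1.2]
eef_pos: [0.5456, 0.1706, 0.0623]
wrist_force: [0.6, 7.0, 0.8]
```

```bash
python3 -m jog '[[[-0.05,0,0],0,0],[[-0.05,0,0],0,0]]' | grep -E "eef|wrist"
python3 -m jog '[[[-0.05,0,0],0,0],[[-0.05,0,0],0,0]]' | grep -E "eef|wrist"
```

```text
eef_pos: [0.5456, 0.1705, 0.0623]
wrist_force: [0.7, 8.7, -0.1]
eef_pos: [0.5456, 0.1704, 0.0624]
wrist_force: [0.4, 10.9, 0.3]
```

```bash
python3 -m jog '[[[0,0,0],0,0],[[0,0,0],0,0],[[0,0,0],0,0],[[0,0,0],0,0]]' | grep -E "eef|wrist"
python3 -m jog '[[[0.2,0,0],0,0],[[0.6,0,0],0,0],[[1.5,0,0],0,0],[[2.5,0,0],0,0],[[2.5,0,-4],0,0],[[2.5,0,-9],0,0],[[2.5,0,-9],0,0],[[2.5,0,-9],0,0]]'
python3 - <<'E'
from h import *
s=get_state();p=np.array(s["eef_pos"]);rv=s["orientation"];f=grab_frame("top")
pl=np.array([.5605,-.0495])
print(p,tool(np.array([*pl,.150])-p,rv).round(2))
g=grab_frame("side");cv2.imwrite("pics/m6.png",cv2.resize(g["img"][130:280,220:360],None,fx=4,fy=4,interpolation=cv2.INTER_CUBIC))
E
```

```text
eef_pos: [0.5456, 0.1704, 0.0624]
wrist_force: [0.8, 10.4, 0.3]
t: 18.2
eef_pos: [0.5437, 0.1946, 0.152]
orientation: [-2.146, -2.294, 0.0]
wrist_force: [-0.2, -0.3, -0.7]
width: 0.0002
finger_force: 0.0
[0.54371341 0.1945575  0.15204458] [-24.46   0.05   0.2 ]
```

View pics/m6.png

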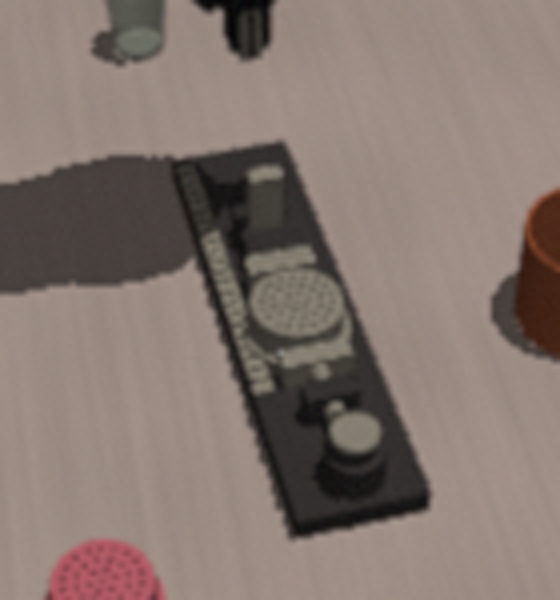

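The jaw (top at (280,258)) has carried the basket (297,302) onto the anvil (316,353). The basket lies flat, and the fingers are off. On to the plunger.

```bash
python3 -m jog '[[[-5,0,0],0,0],[[-10,0,0],0,0],[[-15,0,0],0,0],[[-20,0,0],0,0],[[-23,0,0],0,0],[[-24.4,0,0],0,0],[[-24.4,0,4],0,0],[[-24.4,0,7.5],0,0],[[-24.4,0,8.2],0,0],[[-24.4,0,8.2],0,0],[[-24.4,0,8.2],0,0]]'
python3 - <<'E'
from h import *
s=get_state();p=np.array(s["eef_pos"])
g=grab_frame("side");print(proj(g,p));cv2.imwrite("pics/m7.png",cv2.resize(g["img"][170:280,240:360],None,fx=4,fy=4,interpolation=cv2.INTER_CUBIC))
E
```

```text
t: 19.68
eef_pos: [0.5609, -0.0493, 0.0715]
orientation: [2.146, 2.293, 0.002]
wrist_force: [0.5, 0.5, 1.4]
width: 0.0003
finger_force: 0.0
(np.float64(308.5275809051568), np.float64(233.64538691874216))
```

View pics/m7.png

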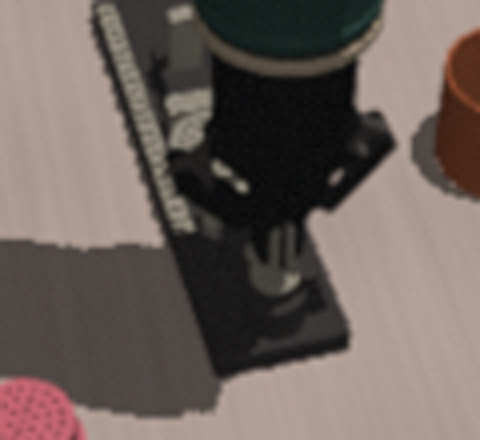

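The shut fingertips sit over the plunger head, centred near crop (275,274). Pressing down.

```bash
python3 -m jog '[[[0,0,0.5],0,0],[[0,0,0.9],0,0],[[0,0,1.2],0,0],[[0,0,1.4],0,0],[[0,0,1.55],0,0],[[0,0,1.6],0,0]]' | grep -E "eef|wrist"
python3 -m jog '[[[0,0,0.1],0,0],[[0,0,0.1],0,0]]' | grep -E "eef|wrist"
python3 -m jog '[[[0,0,0.1],0,0],[[0,0,0.1],0,0]]' | grep -E "eef|wrist"
```

```text
eef_pos: [0.5603, -0.0494, 0.0544]
wrist_force: [1.5, 2.2, 5.4]
eef_pos: [0.5604, -0.0494, 0.054]
wrist_force: [-4.5, 2.5, 16.5]
eef_pos: [0.5605, -0.0495, 0.0537]
wrist_force: [-10.4, 4.7, 34.5]
```

```bash
python3 -m jog '[[[0,0,-0.1],0,0],[[0,0,-0.1],0,0],[[0,0,-1],0,0],[[0,0,-3],0,0],[[0,0,-8],0,0],[[0,0,-12],0,0],[[-5,0,-14],0,0],[[-11,0,-14],0,0],[[-17,0,-14],0,0],[[-17,0,-14],0,0],[[-17,0,-14],0,0],[[-17,0,-14],0,0]]'
python3 - <<'E'
from h import *
g=grab_frame("side");f=grab_frame("top");cv2.imwrite("pics/m8.png",np.hstack([cv2.resize(g["img"][130:280,220:360],(420,450),interpolation=cv2.INTER_CUBIC),cv2.resize(f["img"][100:300,90:340],(375,300)).copy() if 0 else cv2.copyMakeBorder(cv2.resize(f["img"][100:300,90:340],(375,300)),0,150,0,0,0)]))
E
```

```text
t: 22.48
eef_pos: [0.5716, -0.2178, 0.1926]
orientation: [-2.145, -2.295, -0.001]
wrist_force: [0.6, 0.2, 0.3]
width: -0.0002
finger_force: 0.0
```

View pics/m8.png

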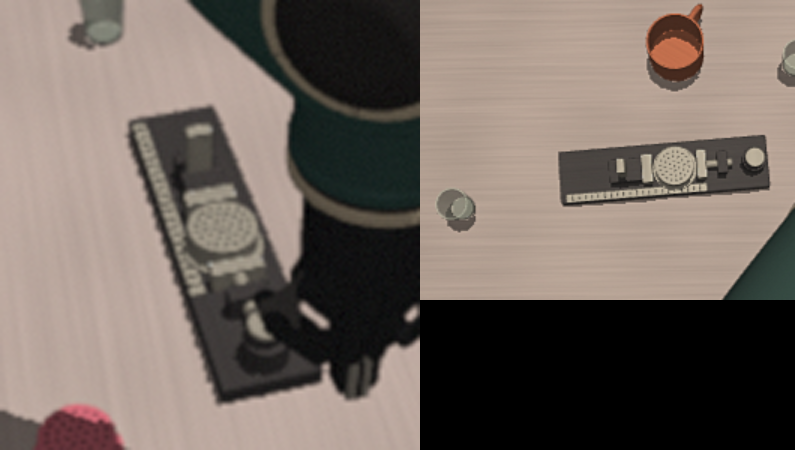

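The basket, at (675,167) in the right half, is held between the jaw (646,168) and the anvil (702,164) on the centre line. The plunger head is free at (754,157), the arm is clear, and the glasses and jug in view are undisturbed. Handing in.

```bash
python3 -c "
from cell import *
print(sign_off())"
```

```text
the job is handed in; nothing more can be done
None
```

I handed the job in at about 22.5 s: the basket stands upside down between jaw and anvil with about 8–9 N put on it by the jaw, and the plunger was pressed to its stop and released; the hand-in returned no verdict.

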